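# Tape a crate lid's end-to-line distance and lock the tape

## Robot

A 6-joint arm with a two-finger parallel gripper is mounted at the origin on the work surface. World frame = base frame: x ahead of the robot, y to its left, z up, the work surface at z = 0. Lengths are in mm, angles in rad, forces in N, time in s.
With the tool pointing down it reaches from about 400 to 925 mm from the base axis. Payload 12.5 kg.
Tool frame: the origin (TCP) lies on the mounting face of the last link; the fingertips stand 190 mm ahead of it and the grasp point (between the pads) lies 171 mm ahead of it; x points along the fingers, y is the direction in which the jaws open and shut, and the axes are right-handed (so a half turn about x gives the same grasp; the last joint's range is limited). The gripper opens to 95 mm and grips with 3 to 60 N. Pads are 20 mm wide; open, the fingers measure 119 mm over their backs; the gripper's body (75 mm by 180 mm) begins 59 mm behind the grasp point.
Start: joints at [-1.314, 0.491, 1.559, -0, 1.092, -0.106], TCP at [221.827, -584.309, 404.761] pointing down, gripper open.
Joint ranges: [-3.1, 3.1], [-0.84, 2.19], [0.05, 2.79], [-1.13, 4.28], [0.06, 2.93], [-2.69, 2.69]. Speed limits (rad/s): [2.22, 2.22, 2.79, 3.14, 3.14, 3.14].

## Interface

Orientations are given as [roll, pitch, yaw] about the fixed x, y, z axes, in that order (R = Rz(yaw) Ry(pitch) Rx(roll)).
In Python, from cell import env, eyes gives the robot as it stands. The module is installed in compiled form; this text tells all that it offers.
- The arm moves only by the tool jog_arm, never from a script. Its argument "deltas" is one flat list of numbers, 7 for each row, row after row: the shift along the tool's x, y, z in mm, then the turn, a rotation vector about the tool's x, y, z in rad, then the opening, from 0 (shut) to 1 (fully open). A call has 1 to 10 rows; each row shifts and turns the pose as measured when the row begins, along the tool's axes as they then stand; what a row does not reach is not made up. A row lasts 1/8 s, in which the tool goes at most 62.5 mm and 10.7 degrees, less where a joint would pass 70% of its speed; a pose out of reach is approached as far as the arm can. A call is refused whole if a number of a shift passes 62.5 or a number of a turn 0.188, either way. A call with a gripper value outside its range is refused whole. The fingers move at their own pace and stop on an object; the grip force is fixed at half the most. Time passes only in rows, so rows that do not move let the fingers close. It gives the time, the measured TCP pose, the force and the opening at its end, in the units of the state.
- env.state(): the state, without advancing time (a new reading comes with each control period).
- eyes.read_camera(name): name is "side" or "top" or "wrist"; returns a dict with "image" (400x640x3 uint8, red, green, blue), "fovy" (degrees; the focal length in pixels is half the picture's height over the tangent of half this angle, whatever the lens; pixels are square), "cx", "cy" (the principal point, pixels), "world_from_camera" (4x4, takes a point from camera to world coordinates). Camera axes: x right, y up, looking along -z (the intrinsics and any distortion apply to the point x, -y, -z); pixel columns grow to the right and rows downward; lengths in mm; the calibration is good to about 2 mm. A picture is of the moment at which its call begins. There is no depth.
- env.job_done(): hands the job in, once; it reports no verdict.
The state is a dict: "t": time; "joints": joint angles; "qvel": joint speeds; "tau": joint torques, N m; "eef_pos": TCP position; "tcp_rot": TCP orientation; "ft_force": force on the tool from outside, world axes, zero at the start; "moment": the same for the moment, N m; "opening": opening from 0.0 (shut) to 1.0 (fully open).
Only numpy, scipy, OpenCV 4.12 (cv2) and the standard library are available. Lean on these libraries where they do the work, as an engineer would, in place of code of your own. Each camera call takes 0.05 s, during which the arm holds its last target.

## Task

Measure how far the black line on the plywood crate lid is from the lid's battened end: stand the tape measure upright on the lid, lined up with the lid's length, with its hook over the outside of the batten, and back the case away against the spring until its front face is level with the line. Then press the lock button on top fully down, and leave the tape standing there, still hooked and locked. Leave the pots and the roll of packing tape where they are.

Things in the scene. Friction and masses are not known exactly. Their poses are not given: they have to be found in the camera images.
- tape_center (a point): centre of the tape measure's case: a loose grey box 85 mm long (its x), 46 mm wide (y), 66 mm high (z), about 0.7 kg, on a rubber sole, standing upright on the bench at the start. The blade comes out of its front (+x) face. The point is half-way up the case (33 mm above its underside), half-way along and across; the case is held across its 46 mm width. Let go, the sole's grip is enough to hold the case still on the lid against the spring.
- tape_mouth (a point): centre of the case's front face, where the blade comes out (42.5 mm along +x from the case centre, half-way up); axes as the case's.
- tape_hook (a point): the steel hook at the blade's end, 27 mm wide, 3 mm thick: this point is the middle of its inner face, which looks back to the case, 9.8 mm above the level of the case's underside. The hook hangs down from the yellow blade to 3 mm above the level of the underside; the blade's lower face is 15 mm above it. With the blade fully in, the inner face is 24 mm ahead of the case's front face. Axes as the case's.
- blade (a joint): how far the blade is drawn out beyond its rest position (m): 0 = fully in, at most 0.19. A spring pulls it in with 1.2 N at 0, rising to 2.3 N at 0.19.
- lock (a joint): travel of the lock button (m): 0 = up, blade free; 0.006 = fully down, a brake then holds the blade. It stays where it is left; pressing it down takes 5 to 8 N.
- lid: plywood crate lid, clamped to the bench, 320 mm long (its x), 140 mm wide (y), panel 15 mm thick; origin at the centre of its underside, on the bench. Along its +x end stands a wooden batten, 10 mm thick (x from 150 to 160 mm), 140 mm wide, 12 mm high, so its top is 27 mm above the bench; its outer face is flush with the lid's end, and there is no lip inside it: the case can stand on the panel right behind it. At the -x end (x below -137 mm) is a small steel clamp 43 mm high.
- lid_edge (a point): middle of the top outer edge of the batten, at the lid's +x end, 27 mm above the bench; axes as the lid's.
- line: thin black line drawn across the lid's panel, 3 mm wide; origin at its middle on the panel's top, axes as the lid's; it lies 120 to 180 mm from the lid's battened end.
- pot: terracotta flowerpot, 80 mm wide, 100 mm high, loose; origin at the centre of its underside. Bystander.
- roll: roll of yellow packing tape lying flat, 104 mm across, 48 mm high, loose; origin at the centre of its underside. Bystander.
- planter: blue ceramic planter, 110 mm wide, 110 mm high, loose; origin at the centre of its underside. Bystander.
- lock_top (a point): centre of the top face of the lock button, a ribbed black 22 x 22 mm button on top of the case, 12 mm behind (-x of) the case centre; when up its top is 76 mm above the case's underside, 10 mm above the case's top; it is pressed straight down 6 mm.

How it is judged (in metres and radians):
On the way, in this order (a step that is already met when the one before it is completed fails the run):
1. the hook is over the outside of the batten and the blade is drawn out against its spring (by 30 mm or more), not locked (x of tape_hook in the frame of lid_edge between -0.003 and 0.007 m and y of tape_hook in the frame of lid_edge between -0.06 and 0.06 m and z of tape_hook in the frame of lid_edge between -0.014 and 0.001 m and value of joint blade above 0.03 m and value of joint lock below 0.002 m), for 0.1 s.
2. the case is upright on the lid, hooked, its front face level with the line (8 mm), not yet locked (x of tape_hook in the frame of lid_edge between -0.003 and 0.007 m and y of tape_hook in the frame of lid_edge between -0.06 and 0.06 m and z of tape_hook in the frame of lid_edge between -0.014 and 0.001 m and x of tape_mouth in the frame of line between -0.008 and 0.008 m and z of tape_center in the frame of line between 0.028 and 0.037 m and angle between tape_center's own z axis and vertical below 0.08 rad and angle between the x axis of tape_center and the x axis of lid, either way round below 0.14 rad and value of joint lock below 0.002 m), for 0.2 s.
At the end, for the whole second after the job is handed in: Hook still over the batten (inner face within 7 mm of its outer face, below its top), case upright on the lid (0.08 rad), in line with the lid (0.14 rad), front face within 8 mm of the line, lock button down more than 4.5 mm, blade still (x of tape_hook in the frame of lid_edge between -0.003 and 0.007 m and y of tape_hook in the frame of lid_edge between -0.06 and 0.06 m and z of tape_hook in the frame of lid_edge between -0.014 and 0.001 m and x of tape_mouth in the frame of line between -0.008 and 0.008 m and z of tape_center in the frame of line between 0.028 and 0.037 m and angle between tape_center's own z axis and vertical below 0.08 rad and angle between the x axis of tape_center and the x axis of lid, either way round below 0.14 rad and value of joint lock above 0.0045 m and velocity of joint blade between -0.01 and 0.01 m/s); the robot touches nothing.
It fails at once if a pot or the packing tape roll is moved by more than 30 mm (distance of any of pot, roll, planter from where it was at the start of the episode above 0.03 m).
It also fails if it takes over 51 s, if anything falls off the work surface, if the arm or the gripper's body presses on something with over 40 N, if the wrist force passes 120 N, or if a joint passes its speed limit or range.

## Working session

There is one attempt and no reset: what is moved stays moved. The work goes in short steps, Python scripts to look and compute and a tool call to move; the robot and the scene stay as the last step left them, time stands still between calls to the robot, and variables do not carry over. Pictures are saved under pics/ and viewed, and the job is handed in when it is done.

Besides the shell and the picture viewer there is one more tool, called after "Call:" in YAML: its name, and indented under it one key for each argument. jog_arm: Moves the arm, as the interface text tells. Its arguments: {"type":"object","properties":{"deltas":{"type":"array","items":{"type":"number"}}},"required":["deltas"]}

```bash
ls; mkdir -p pics
python3 - <<'E'
from cell import env, eyes
import cv2,pickle
print(env.state())
d={}
for n in ("side","top","wrist"):
    c=eyes.read_camera(n); d[n]=c
    print(n,{k:v for k,v in c.items() if k!="image"})
    cv2.imwrite(f"pics/{n}0.png",c["image"][:,:,::-1])
pickle.dump(d,open("cams0.pkl","wb"))
E
```

```text
pics
{'t': 0.0, 'joints': array([-1.31362236e+00,  4.91570113e-01,  1.55945942e+00,  8.88368967e-06,
        1.09167868e+00, -1.05620249e-01]), 'qvel': array([ 0.00075861,  0.0003179 ,  0.00143783, -0.000502  ,  0.00080457,
       -0.00167578]), 'tau': array([ 1.12016824e-03, -6.12633133e+01, -2.58177781e+01,  6.92712050e-02,
        4.82102868e-02, -1.10771666e-04]), 'eef_pos': array([ 221.80677979, -584.2830034 ,  404.15163662]), 'tcp_rot': array([-1.68347916,  1.56968074,  1.82090361]), 'ft_force': array([-0.06842663, -0.1010225 , -0.24654885]), 'moment': array([ 0.01938073,  0.01431942, -0.03365744]), 'opening': 0.99878125035401}
side {'fovy': 48.92926126929125, 'cx': 317.67084396604787, 'cy': 188.26709254166744, 'world_from_camera': array([[-6.98935773e-01,  4.85457752e-01, -5.25185260e-01,
        -2.80082446e+01],
       [-7.14935353e-01, -4.93642513e-01,  4.95161096e-01,
         5.33996886e+02],
       [-1.88739789e-02,  7.21559312e-01,  6.92095320e-01,
         7.95178480e+02],
       [ 0.00000000e+00,  0.00000000e+00,  0.00000000e+00,
         1.00000000e+00]])}
top {'fovy
[... 183 characters left out ...]
   [-9.99830942e-01, -1.00313830e-02, -1.54097050e-02,
         1.46069989e+01],
       [-1.60845436e-02,  7.10871830e-02,  9.97340413e-01,
         1.13423886e+03],
       [ 0.00000000e+00,  0.00000000e+00,  0.00000000e+00,
         1.00000000e+00]])}
wrist {'fovy': 67.41434967281643, 'cx': 317.5719264906554, 'cy': 202.17724913037364, 'world_from_camera': array([[ 3.55491157e-01,  9.00274397e-01,  2.51260916e-01,
         2.92553499e+02],
       [-9.34679525e-01,  3.42270050e-01,  9.60489364e-02,
        -5.57351851e+02],
       [ 4.71311983e-04, -2.68992982e-01,  9.63142022e-01,
         3.82982599e+02],
       [ 0.00000000e+00,  0.00000000e+00,  0.00000000e+00,
         1.00000000e+00]])}
```

View pics/side0.png

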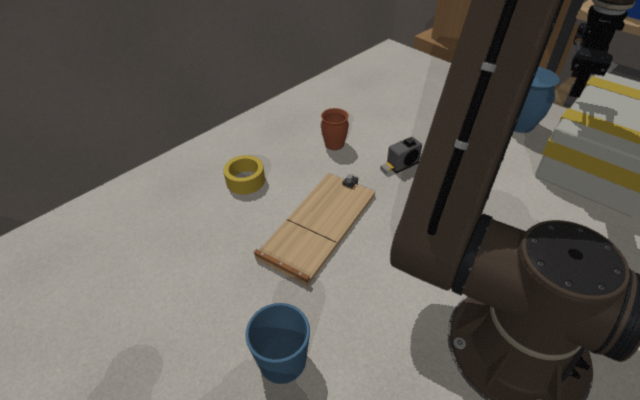

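View pics/top0.png

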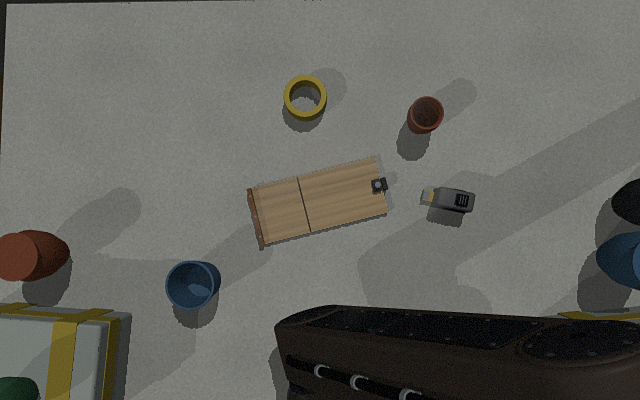

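View pics/wrist0.png

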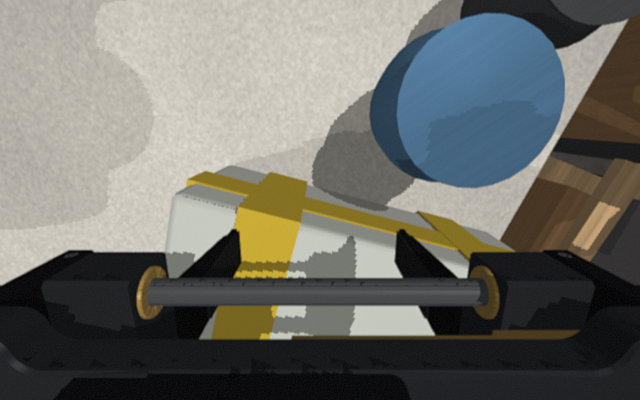

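The top view shows the lid with its batten at the left end (about px 256,217), the line at (305,205), the clamp at (379,185), and the tape measure at (450,200) with its yellow blade facing left. The roll is at (305,98), the pot at (425,115) and the planter at (193,285). I'll enlarge crops to read positions.

```bash
cat > h.py <<'E'
import numpy as np,cv2,pickle
def f_of(c): return 200/np.tan(np.radians(c["fovy"])/2)
def px2w(c,u,v,z):
    f=f_of(c);d=np.array([(u-c["cx"])/f,-(v-c["cy"])/f,-1.]);T=c["world_from_camera"]
    d=T[:3,:3]@d;o=T[:3,3];return o+d*(z-o[2])/d[2]
def w2px(c,p):
    T=c["world_from_camera"];q=T[:3,:3].T@(np.asarray(p,float)-T[:3,3]);f=f_of(c)
    return np.array([c["cx"]+f*q[0]/-q[2],c["cy"]-f*q[1]/-q[2]])
def crop(c,u0,v0,u1,v1,k,name):
    im=cv2.resize(c["image"][v0:v1,u0:u1,::-1],None,fx=k,fy=k,interpolation=cv2.INTER_CUBIC)
    im=np.ascontiguousarray(im)
    for u in range((u0+9)//10*10,u1,10):
        cv2.line(im,((u-u0)*k,0),((u-u0)*k,6 if u%50 else 14),(0,0,255),1)
        if u%20==0: cv2.putText(im,str(u),((u-u0)*k-8,24),0,.35,(0,0,255),1)
    for v in range((v0+9)//10*10,v1,10):
        cv2.line(im,(0,(v-v0)*k),(6,(v-v0)*k),(0,0,255),1)
        if v%20==0: cv2.putText(im,str(v),(8,(v-v0)*k+4),0,.35,(0,0,255),1)
    cv2.imwrite("pics/"+name+".png",im)
E
python3 - <<'E'
from h import *
d=pickle.load(open("cams0.pkl","rb"))
crop(d["top"],240,145,400,255,5,"top_lid0")
crop(d["top"],410,170,490,230,9,"top_tape0")
crop(d["side"],370,125,440,185,10,"side_tape0")
E
```

```text
(no output)
```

View pics/top_lid0.png

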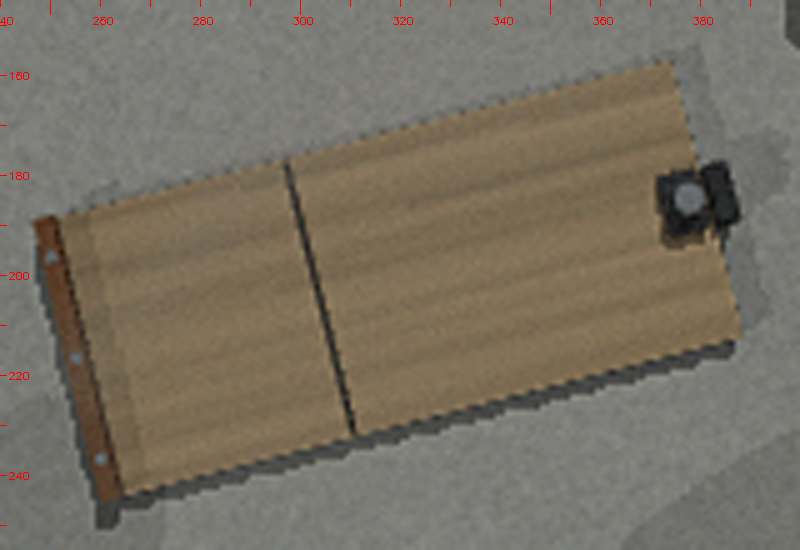

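View pics/top_tape0.png

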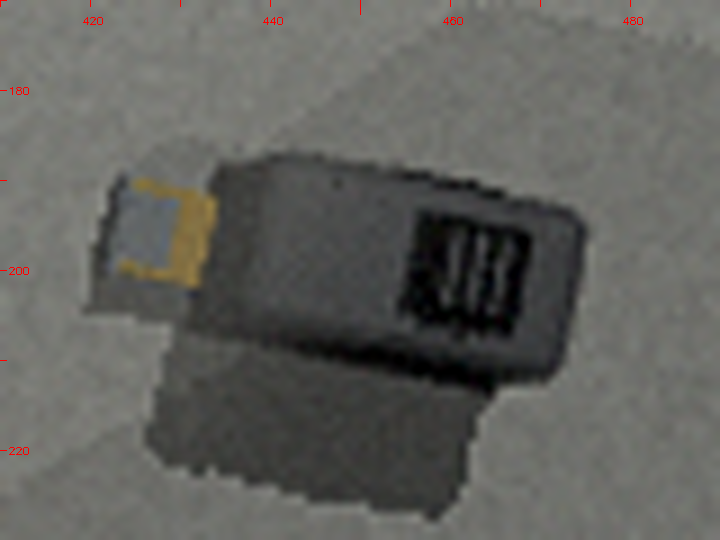

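View pics/side_tape0.png

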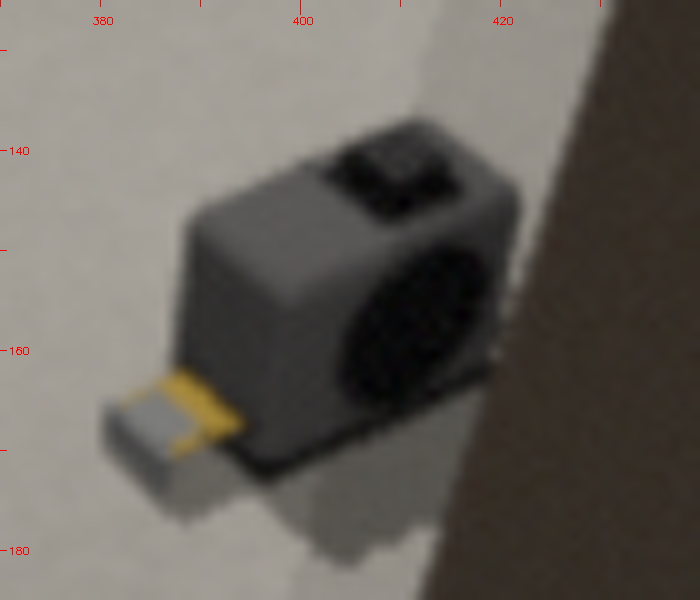

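Run:
```python
from h import *
d=pickle.load(open("cams0.pkl","rb"))
c=d["top"]
C=lambda x,y,z: px2w(c,240+x/5-.5*.8,145+y/5-.4,z)
A=C(34,219,27);B=C(103,500,27);P=C(670,60,15);Q=C(742,335,15)
L1=C(287,163,15);L2=C(352,434,15)
for n,p in zip("ABPQ12",(A,B,P,Q,L1,L2)): print(n,p.round(1))
n=np.linalg.norm
print("w",n(A-B),n(P-Q),"len",n((A-P)[:2]),n((B-Q)[:2]), "linewidth",n(L1-L2))
e=((A+B)-(P+Q))[:2]; print("yaw e",np.degrees(np.arctan2(e[1],e[0])))
w=(A-B)[:2];print("yaw from batten",np.degrees(np.arctan2(w[1],w[0])))
w=(P-Q)[:2];print("yaw from far end",np.degrees(np.arctan2(w[1],w[0])))
w=(L1-L2)[:2];print("line",np.degrees(np.arctan2(w[1],w[0])))
T=lambda x,y,z: px2w(c,410+x/9-.44,170+y/9-.44,z)
bt=[T(*p,76) for p in((420,210),(533,230),(515,335),(400,315))]
print("button",[b.round(1)[:2] for b in bt],np.mean(bt,0))
# case top
ct=[T(*p,66) for p in((265,152),(587,213),(555,383),(215,335))]
print("case",[b.round(1)[:2] for b in ct],np.mean(ct,0))
h=[T(*p,15.5) for p in((130,180),(217,192),(195,287),(115,270))]
print("blade",[b.round(1)[:2] for b in h])
```

```text
A [513.2 220.4  27. ]
B [377.9 186.8  27. ]
P [589.  -88.6  15. ]
Q [ 454.4 -121.2   15. ]
1 [540.4  98.9  15. ]
2 [408.3  68.   15. ]
w 139.37909670039667 138.4929842076951 len 318.1271659617018 317.36257918620294 linewidth 135.7022769365868
yaw e 103.86093374979053
yaw from batten 13.921754293028364
yaw from far end 13.605825924858872
line 13.146914024007696
button [array([ 493.6, -270.4]), array([ 488.2, -298.8]), array([ 461.5, -293.5]), array([ 466.9, -264.6])] [ 477.56300189 -281.82748923   76.        ]
case [array([ 509.7, -233.9]), array([ 493.1, -315.7]), array([ 449.6, -306.2]), array([ 462.7, -219.8])] [ 478.7833704  -268.90726825   66.        ]
blade [array([ 506.9, -209.2]), array([ 503.5, -232.4]), array([ 477.9, -225.9]), array([ 482.7, -204.6])]
```

```bash
cat >> h.py <<'E'
from scipy.spatial.transform import Rotation as R
def tool(s): return R.from_euler("xyz",s["tcp_rot"])
def goal(yaw_deg,flip=1):
    # tool x down, tool y along flip*case y
    a=np.radians(yaw_deg); cx=np.array([np.cos(a),np.sin(a),0]);cy=np.array([-np.sin(a),np.cos(a),0])
    y=flip*cy; x=np.array([0,0,-1.]); z=np.cross(x,y); return R.from_matrix(np.c_[x,y,z])
def delta(s,pos,yaw,flip=1):
    r=tool(s); d=r.inv().apply(np.asarray(pos)-s["eef_pos"]); w=(r.inv()*goal(yaw,flip)).as_rotvec()
    return d.round(1),w.round(4)
E
python3 - <<'E'
from h import *
from cell import env
s=env.state(); print(tool(s).as_matrix().round(3))
for fl in(1,-1): print(delta(s,(480,-272,420),79.5,fl))
d=pickle.load(open("cams0.pkl","rb"))
# triangulate vase rim centre: wrist (480,100), side (538,75)
def ray(c,u,v):
    p=px2w(c,u,v,0);o=c["world_from_camera"][:3,3];return o,(p-o)/np.linalg.norm(p-o)
o1,a=ray(d["wrist"],480,100);o2,b=ray(d["side"],543,78)
M=np.c_[a,-b];t=np.linalg.lstsq(M,o2-o1,rcond=None)[0];print(o1+a*t[0],o2+b*t[1])
for n,p in dict(pot=(425,105,100),roll=(305,97,48),planter=(193,270,110)).items():print(n,px2w(d["top"],*p))
E
```

```text
[[-0.     0.355 -0.935]
 [ 0.001 -0.935 -0.355]
 [-1.    -0.001 -0.   ]]
(array([ -15.5, -200.3, -352.2]), array([2.1169e+00, 8.0000e-04, 6.0000e-04]))
(array([ -15.5, -200.3, -352.2]), array([-1.0247e+00, -5.0000e-04,  7.0000e-04]))
[ 343.62840042 -657.33404505  165.93819476] [ 322.3702909  -662.0710254   163.11784022]
pot [ 692.60395989 -199.19408882  100.        ]
roll [729.84149938  76.28072569  48.        ]
planter [326.12771072 322.7000676  110.        ]
```

```bash
cat >> h.py <<'E'
def plan(s,pos,yaw,n,op,flip=-1,ease=False):
    r=tool(s);p=s["eef_pos"].astype(float);w=(r.inv()*goal(yaw,flip)).as_rotvec()/n
    st=(np.asarray(pos)-p)/n; out=[]
    for i in range(n):
        d=r.inv().apply(st); out.append([float(x) for x in d.round(1)]+[float(x) for x in w.round(3)]+[op]); r=r*R.from_rotvec(w)
    for o in out: print(o)
E
python3 - <<'E'
from h import *
from cell import env
plan(env.state(),(478,-272,385),79.5,8,1.0)
E
```

```text
[2.4, -25.1, -43.8, -0.128, -0.0, 0.0, 1.0]
[2.4, -19.3, -46.6, -0.128, -0.0, 0.0, 1.0]
[2.4, -13.2, -48.7, -0.128, -0.0, 0.0, 1.0]
[2.4, -6.9, -50.0, -0.128, -0.0, 0.0, 1.0]
[2.4, -0.4, -50.5, -0.128, -0.0, 0.0, 1.0]
[2.4, 6.0, -50.1, -0.128, -0.0, 0.0, 1.0]
[2.4, 12.4, -48.9, -0.128, -0.0, 0.0, 1.0]
[2.4, 18.5, -47.0, -0.128, -0.0, 0.0, 1.0]
```

Call:
jog_arm:
  deltas: [2.4,-25,-44,-0.128,0,0,1,2.4,-19,-47,-0.128,0,0,1,2.4,-13,-49,-0.128,0,0,1,2.4,-7,-50,-0.128,0,0,1,2.4,0,-50.5,-0.128,0,0,1,2.4,6,-50,-0.128,0,0,1,2.4,12,-49,-0.128,0,0,1,2.4,18.5,-47,-0.128,0,0,1,0,0,0,0,0,0,1]

```text
t: 1.27
eef_pos: [481.8, -259.7, 382.9]
tcp_rot: [-2.498, 1.568, 2.063]
ft_force: [-0.3, 0.1, -0.1]
opening: 1.003
```

Run:
```python
from h import *
from cell import env,eyes
s=env.state(); print(s["eef_pos"],delta(s,(478,-272,385),79.5,-1))
c=eyes.read_camera("wrist");pickle.dump(c,open("w1.pkl","wb"))
cv2.imwrite("pics/w1.png",c["image"][:,:,::-1])
```

```text
[ 481.83668671 -259.70132942  382.89681619] (array([-2.1, -1.9, 12.7]), array([ 0.0312, -0.0023,  0.0017]))
```

View pics/w1.png

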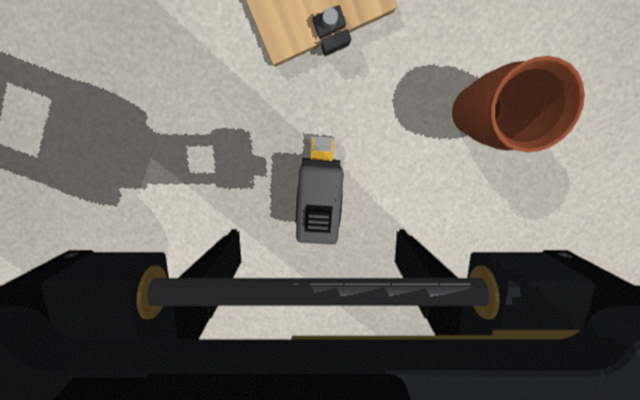

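The wrist view shows the tape upright at about (320,200), with the hook at (322,143), the button at (318,218) and the clamp end of the lid at the top. I'll crop it to refine the pose.

Run:
```python
from h import *
c=pickle.load(open("w1.pkl","rb"))
crop(c,285,125,355,250,5,"w1c")
```

```text
(no output)
```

View pics/w1c.png

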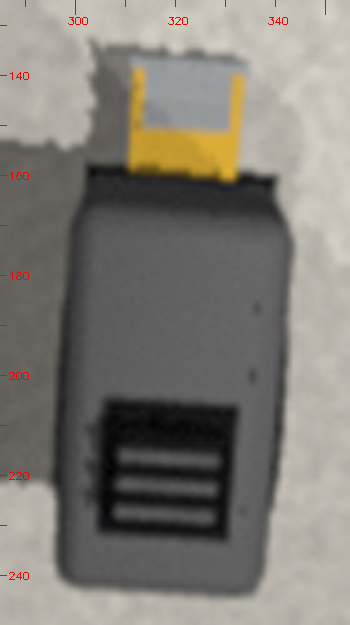

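Run:
```python
from h import *
c=pickle.load(open("w1.pkl","rb"))
P=lambda x,y,z: px2w(c,285+x/5-.4,125+y/5-.4,z)
b=P(166,483,76);h=P(188,60,15.5);m=P(183,178,15.5);bk=P(162,590,64)
l=P(68,400,60);r=P(281,400,60)
print("btn",b,"hook",h,"mouth",m,"back",bk,"l",l,"r",r,np.linalg.norm(l-r),(l+r)/2)
v=(h-b)[:2];print(np.linalg.norm(v),np.degrees(np.arctan2(v[1],v[0])))
v=(m-b)[:2];print(np.degrees(np.arctan2(v[1],v[0])))
for q,w in (((75,240),(60,560)),((290,240),(265,560))):
  v=(P(*q,60)-P(*w,60))[:2];print("edge",np.degrees(np.arctan2(v[1],v[0])))
e0=P(105,405,76);e1=P(240,408,76);v=(e0-e1)[:2];print("btn edge",np.degrees(np.arctan2(v[1],v[0]))-90)
e0=P(100,535,76);e1=P(228,540,76);v=(e0-e1)[:2];print("btn edge",np.degrees(np.arctan2(v[1],v[0]))-90)
```

```text
btn [ 478.12761538 -282.99692974   76.        ] hook [ 495.03223575 -204.65421138   15.5       ] mouth [ 489.9810878  -230.83648586   15.5       ] back [ 472.99231472 -310.92569017   64.        ] l [ 459.74773364 -267.24835677   60.        ] r [ 503.84695025 -273.95473169   60.        ] 44.60623690412911 [ 481.79734194 -270.60154423   60.        ]
80.14579035176114 77.82353030564815
77.19696009366196
edge 77.75027504276994
edge 78.17670370071144
btn edge 80.02771748683617
btn edge 78.97556234203901
```

Run:
```python
from h import *
from cell import env
plan(env.state(),(481,-271.3,209),78.3,6,1.0)
```

```text
[29.0, 0.3, 1.8, 0.008, -0.0, 0.0, 1.0]
[29.0, 0.3, 1.8, 0.008, -0.0, 0.0, 1.0]
[29.0, 0.3, 1.8, 0.008, -0.0, 0.0, 1.0]
[29.0, 0.3, 1.7, 0.008, -0.0, 0.0, 1.0]
[29.0, 0.3, 1.7, 0.008, -0.0, 0.0, 1.0]
[29.0, 0.3, 1.7, 0.008, -0.0, 0.0, 1.0]
```

Call:
jog_arm:
  deltas: [29,0,4,0.016,0,0,1,29,0,4,0.016,0,0,1,29,0,3,0.016,0,0,1,29,0,0,0,0,0,1,29,0,0,0,0,0,1]

```text
t: 1.95
eef_pos: [476.3, -277.1, 236.1]
tcp_rot: [1.205, 1.568, -0.582]
ft_force: [1.4, -0.1, 0.7]
opening: 1.0
```

Run:
```python
from h import *
from cell import env
s=env.state(); print(s["eef_pos"],delta(s,(481,-271.3,209),78.3,-1))
```

```text
[ 476.34140583 -277.11778863  236.0635562 ] (array([27.1,  3.2, -6.7]), array([-0.0116,  0.0011, -0.0028]))
```

Call:
jog_arm:
  deltas: [14,3.2,-6.5,-0.011,0,0,1,13,0,0,0,0,0,1,0,0,0,0,0,0,1]

```text
t: 2.33
eef_pos: [480.1, -273.0, 207.0]
tcp_rot: [1.101, 1.57, -0.678]
ft_force: [-0.4, -0.4, -0.5]
opening: 1.0
```

Run:
```python
from h import *
from cell import env,eyes
s=env.state(); print(s["eef_pos"],delta(s,(481,-271.3,209),78.3,-1))
c=eyes.read_camera("wrist");pickle.dump(c,open("w2.pkl","wb"))
cv2.imwrite("pics/w2.png",c["image"][:,:,::-1])
```

```text
[ 480.11812962 -273.01309978  207.00878013] (array([-2. ,  0.5, -1.9]), array([-0.0041,  0.0003, -0.0007]))
```

View pics/w2.png

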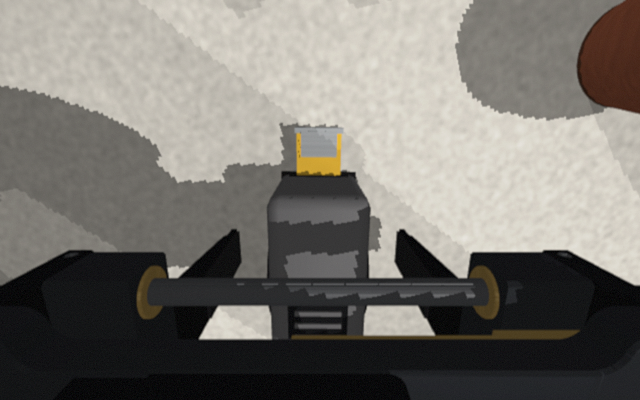

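The case sits centred between the fingers: its edges are at u 268 and 370, the fingers at 240 and 400. Closing the gripper.

Call:
jog_arm:
  deltas: [-2,0.5,0,0,0,0,1,0,0,0,0,0,0,0.3,0,0,0,0,0,0,0.3,0,0,0,0,0,0,0.3,0,0,0,0,0,0,0.3,0,0,0,0,0,0,0.3]

```text
t: 3.12
eef_pos: [481.1, -273.3, 212.0]
tcp_rot: [1.139, 1.565, -0.64]
ft_force: [0.7, 0.8, 0.0]
opening: 0.526
```

Run:
```python
from h import *
from cell import env,eyes
s=env.state(); print(s["eef_pos"],s["opening"]*95,goal(78.3,-1) and delta(s,(481,-271.3,209),78.3,-1))
c=eyes.read_camera("wrist");pickle.dump(c,open("w3.pkl","wb"))
crop(c,225,110,415,345,3,"w3c")
```

```text
[ 481.10335609 -273.32104344  211.95662964] 49.945584100068906 (array([ 2.9, -0.5, -2. ]), array([-0.0039,  0.0023, -0.0049]))
```

View pics/w3c.png

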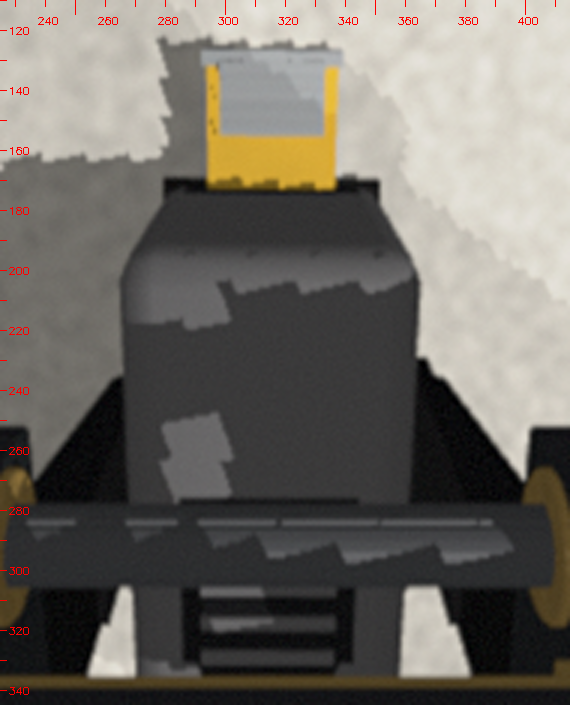

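Call:
jog_arm:
  deltas: [0,0,0,0,0,0,0.3,0,0,0,0,0,0,0.3,0,0,0,0,0,0,0.3]

```text
t: 3.55
eef_pos: [480.8, -273.2, 211.9]
tcp_rot: [1.086, 1.567, -0.693]
ft_force: [-1.3, -0.3, 0.7]
opening: 0.485
```

Run:
```python
from h import *
from cell import env,eyes
s=env.state(); print(s["eef_pos"],s["opening"]*95,delta(s,(481,-271.3,209),78.3,-1))
plan(s,(481,-273,262),78.3,4,.3)
```

```text
[ 480.78952133 -273.21035768  211.89640644] 46.040342875340194 (array([ 2.9, -0.2, -1.9]), array([-0.0039,  0.0018, -0.0034]))
[-12.5, 0.1, -0.0, -0.001, 0.0, -0.001, 0.3]
[-12.5, 0.1, -0.0, -0.001, 0.0, -0.001, 0.3]
[-12.5, 0.1, -0.1, -0.001, 0.0, -0.001, 0.3]
[-12.5, 0.1, -0.1, -0.001, 0.0, -0.001, 0.3]
```

Call:
jog_arm:
  deltas: [-20,0,0,0,0,0,0.3,-20,0,0,0,0,0,0.3,-20,0,0,0,0,0,0.3,-18,0,0,0,0,0,0.3,0,0,0,0,0,0,0.3]

```text
t: 4.18
eef_pos: [480.1, -272.5, 288.1]
tcp_rot: [-2.016, 1.567, 2.488]
ft_force: [0.5, -0.2, -7.6]
opening: 0.479
```

Run:
```python
from h import *
from cell import env,eyes
s=env.state(); print(s["eef_pos"],s["opening"]*95,s["ft_force"])
plan(s,(468,110,290),103.8,9,.3)
c=eyes.read_camera("wrist");pickle.dump(c,open("w4.pkl","wb"))
cv2.imwrite("pics/w4.png",c["image"][:,:,::-1])
```

```text
[ 480.06313808 -272.4905146   288.11855918] 45.54357368521099 [ 0.52084513 -0.23845982 -7.59175092]
[-0.1, -10.1, -41.3, -0.05, -0.0, 0.0, 0.3]
[-0.1, -8.0, -41.8, -0.05, -0.0, 0.0, 0.3]
[-0.1, -5.9, -42.1, -0.05, -0.0, 0.0, 0.3]
[-0.2, -3.8, -42.3, -0.05, -0.0, 0.0, 0.3]
[-0.2, -1.7, -42.5, -0.05, -0.0, 0.0, 0.3]
[-0.2, 0.4, -42.5, -0.05, -0.0, 0.0, 0.3]
[-0.2, 2.5, -42.4, -0.05, -0.0, 0.0, 0.3]
[-0.2, 4.7, -42.3, -0.05, -0.0, 0.0, 0.3]
[-0.2, 6.8, -42.0, -0.05, -0.0, 0.0, 0.3]
```

View pics/w4.png

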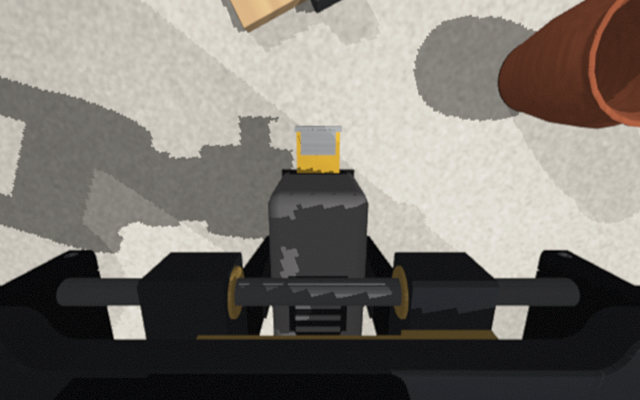

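The case is lifted (weight about 7.5 N) and held straight, with the hook at (318,127). Next I carry it over the lid.

Call:
jog_arm:
  deltas: [0,-10,-41,-0.05,0,0,0.3,0,-8,-42,-0.05,0,0,0.3,0,-6,-42,-0.05,0,0,0.3,0,-4,-42,-0.05,0,0,0.3,0,-2,-42,-0.05,0,0,0.3,0,0,-42,-0.05,0,0,0.3,0,2.5,-42,-0.05,0,0,0.3,0,5,-42,-0.05,0,0,0.3,0,3,-20,-0.025,0,0,0.3,0,0,0,0,0,0,0.3]

```text
t: 5.48
eef_pos: [463.7, 96.3, 277.8]
tcp_rot: [-2.119, 1.552, 2.823]
ft_force: [-0.1, -0.2, -7.6]
opening: 0.488
```

Run:
```python
from h import *
from cell import env,eyes
s=env.state(); print(s["eef_pos"],delta(s,(460.2,144,290),103.8,-1))
c=eyes.read_camera("wrist");pickle.dump(c,open("w5.pkl","wb"))
cv2.imwrite("pics/w5.png",c["image"][:,:,::-1])
c=eyes.read_camera("top");pickle.dump(c,open("t5.pkl","wb"))
cv2.imwrite("pics/t5.png",c["image"][:,:,::-1])
```

```text
[463.67679346  96.34621961 277.8133975 ] (array([-11.8,   7.3, -47.3]), array([-0.0114, -0.0099,  0.0159]))
```

View pics/w5.png

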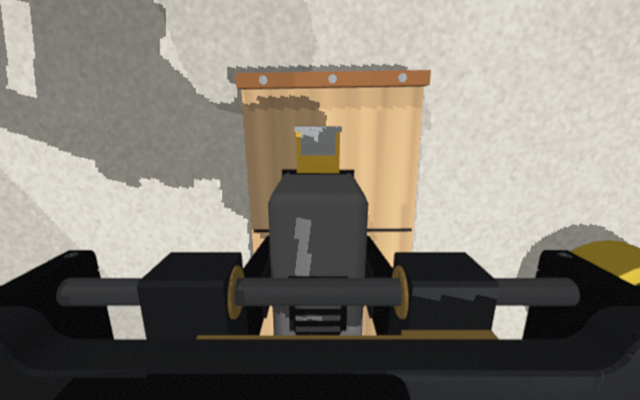

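View pics/t5.png

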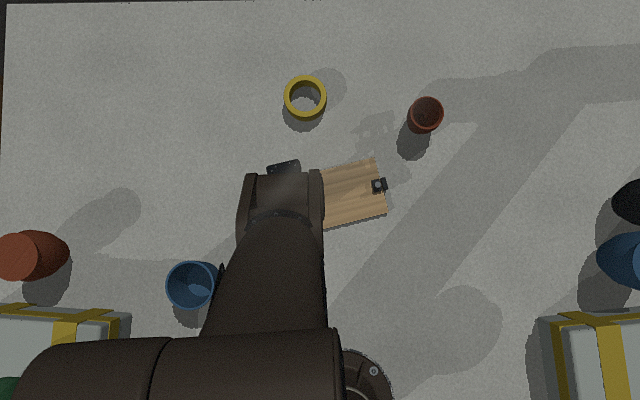

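The wrist view shows the batten at v≈72–88, the line at v≈231 and the tape well aligned with the lid. I'll measure the batten, line and hook from this view.

Run:
```python
from h import *
c=pickle.load(open("w5.pkl","rb"))
crop(c,220,55,440,245,3,"w5c")
crop(c,260,110,380,220,6,"w5d")
```

```text
(no output)
```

View pics/w5c.png

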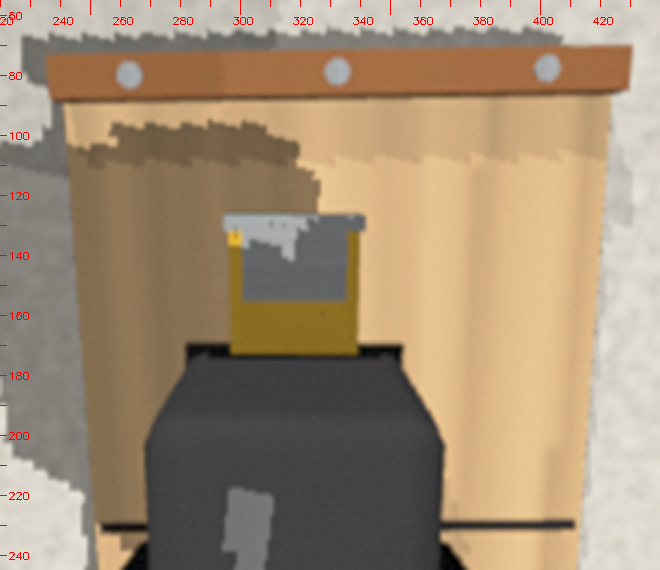

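View pics/w5d.png

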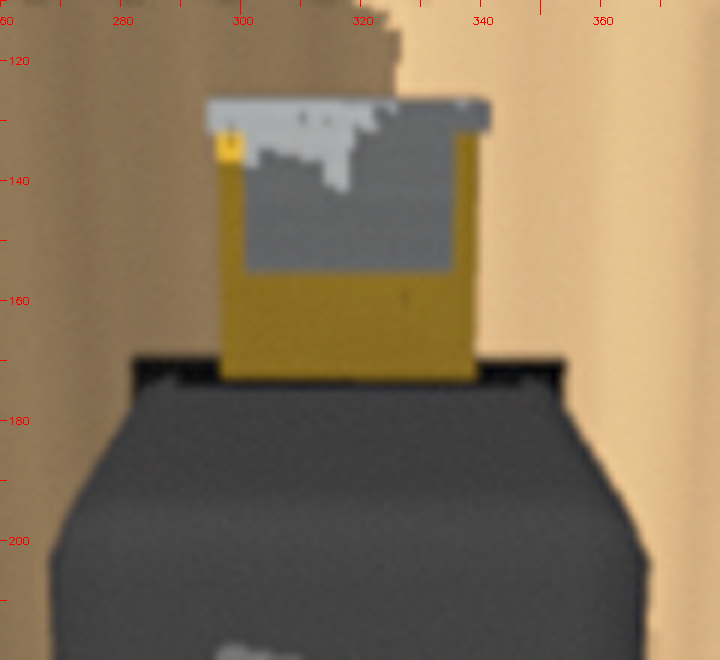

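Run:
```python
from h import *
from cell import env
c=pickle.load(open("w5.pkl","rb"));s=env.state();r=tool(s);print(s["eef_pos"])
P=lambda x,y,z: px2w(c,220+x/3-.33,55+y/3-.33,z)
A=P(632,45,27);B=P(46,55,27);L1=P(102,528,15);L2=P(575,524,15)
print(A,B,np.linalg.norm(A-B),(A+B)/2,np.degrees(np.arctan2(*(A-B)[1::-1])))
print(L1,L2,np.degrees(np.arctan2(*(L2-L1)[1::-1])))
a=np.radians(103.86);e=np.array([np.cos(a),np.sin(a),0])
M=(A+B)/2; print("line dist",(M-L1)@e,(M-L2)@e)
D=lambda x,y,z: px2w(c,260+x/6-.42,110+y/6-.42,z)
z=s["eef_pos"][2]-211.9+15.8
H=(D(220,131,z)+D(478,131,z))/2;print("hook inner",H, "width",np.linalg.norm(D(220,131,z)-D(478,131,z)),"hookw",np.linalg.norm(D(207,115,z)-D(490,115,z)))
print("hook rel tool",r.inv().apply(H-s["eef_pos"]))
F=(D(133,360,z+2)+D(566,360,z+2))/2;print("mouth-ish",r.inv().apply(F-s["eef_pos"]))
print("hook to edge along e",(M-H)@e, "lat",np.cross(e,H-M)[2])
# tcp tilt
print("toolx",r.as_matrix()[:,0],"case yaw",np.degrees(np.arctan2(*(-r.as_matrix()[:,2])[1::-1])))
v=D(220,131,z)-D(478,131,z);print("hook yaw",np.degrees(np.arctan2(v[1],v[0]))-90)
```

```text
[463.8957584   95.10496917 278.01588125]
[512.0998162  221.75893824  27.        ] [377.34280061 188.2918296   27.        ] 138.85064137507027 [444.7213084  205.02538392  27.        ] 13.947313631328575
[409.4279617   67.99177644  15.        ] [540.5404391  100.81356676  15.        ] 14.054203554872153
line dist 124.58919925337754 124.13108240878711
hook inner [444.76550111 164.07688106  81.91588125] width 24.49911820820784 hookw 26.8128611930277
hook rel tool [ 1.96800859e+02  2.30827082e-02 -6.96255883e+01]
mouth-ish [ 1.94592656e+02  1.05043663e-01 -4.80811481e+01]
hook to edge along e 39.766830816918365 lat 9.766319995025713
toolx [-0.01761297  0.00576462 -0.99982826] case yaw 103.02100207853009
hook yaw -256.78641590809355
```

Run:
```python
from h import *
from cell import env
plan(env.state(),(459.9,143.8,255),103.9,4,.3)
```

```text
[5.8, 1.9, -12.0, -0.004, -0.002, 0.004, 0.3]
[5.8, 1.9, -12.0, -0.004, -0.002, 0.004, 0.3]
[5.8, 1.9, -12.0, -0.004, -0.002, 0.004, 0.3]
[5.8, 1.9, -12.1, -0.004, -0.002, 0.004, 0.3]
```

Call:
jog_arm:
  deltas: [6,2,-12,-0.004,-0.002,0.004,0.3,6,2,-12,-0.004,-0.002,0.004,0.3,5,2,-12,-0.004,-0.002,0.004,0.3,5,2,-12,-0.004,-0.002,0.004,0.3,0,0,0,0,0,0,0.3]

```text
t: 6.2
eef_pos: [460.4, 145.6, 253.8]
tcp_rot: [3.058, 1.57, 1.728]
ft_force: [0.6, 0.0, -7.6]
opening: 0.48
```

Run:
```python
from h import *
from cell import env,eyes
c=eyes.read_camera("wrist")
s=env.state(); print(s["eef_pos"],delta(s,(459.9,143.8,228),103.9,-1))
pickle.dump(c,open("w6.pkl","wb"))
crop(c,220,85,440,245,3,"w6c")
c=eyes.read_camera("side")
crop(c,220,150,420,300,4,"s6")
```

```text
[460.47393607 145.22271918 254.04575369] (array([26. , -0.9,  1.3]), array([-0.0017, -0.0013, -0.0003]))
```

View pics/w6c.png

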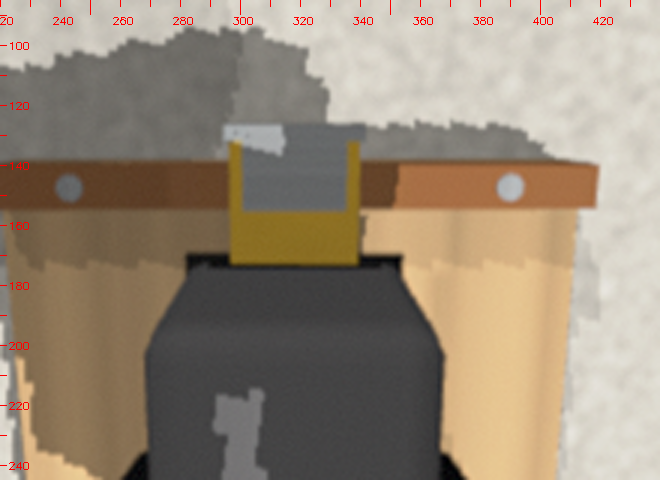

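View pics/s6.png

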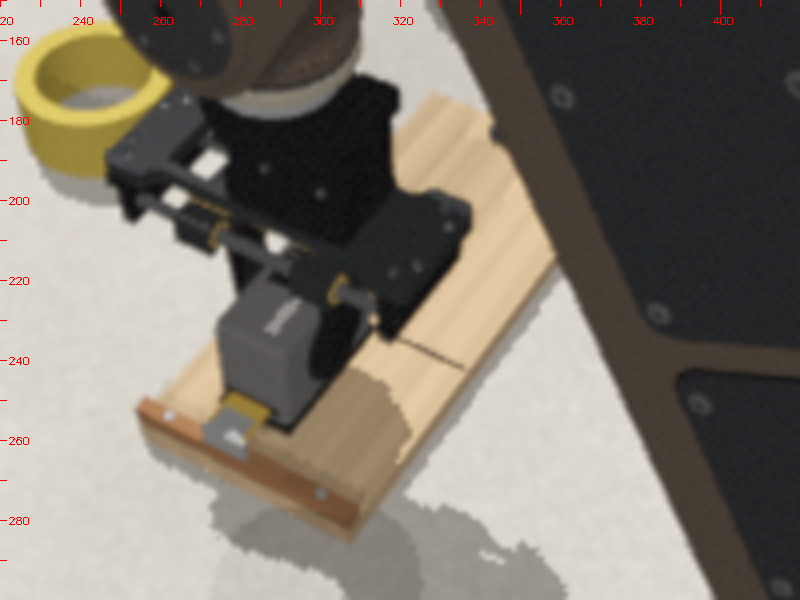

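Both views show the hook just beyond the batten, still above it. I'll check the overhang before lowering.

Run:
```python
from h import *
from cell import env
c=pickle.load(open("w6.pkl","rb"));s=env.state();r=tool(s)
P=lambda x,y,z: px2w(c,220+x/3-.33,85+y/3-.33,z)
z=254.04-211.9+15.8
H=(P(229,141,z)+P(359,141,z))/2
E1=P(597,165,27);E0=P(228,161,27)
a=np.radians(103.9);e=np.array([np.cos(a),np.sin(a),0])
print(H,E1,E0,"overhang",(H-E1)@e,(H-E0)@e, r.inv().apply(H-s["eef_pos"]))
# predicted with mouth
F=(P(187,255,z+2)+P(402,255,z+2))/2;print((F-E1)@e)
```

```text
[444.16293729 212.09123703  57.94      ] [511.71322802 222.04396218  27.        ] [431.14316342 203.07999291  27.        ] overhang 6.566199764862294 5.6196483884595265 [ 1.96391103e+02 -3.59454264e-02 -6.89558865e+01]
-14.848759356861867
```

Call:
jog_arm:
  deltas: [8,0,0,-0.001,-0.001,0,0.3,8,0,0,0,0,0,0.3,7,0,0,0,0,0,0.3,0,0,0,0,0,0,0.3]

```text
t: 6.8
eef_pos: [460.8, 144.1, 229.7]
tcp_rot: [1.728, 1.57, 0.398]
ft_force: [-1.1, -0.3, -8.3]
opening: 0.485
```

Run:
```python
from h import *
from cell import env,eyes
c=eyes.read_camera("wrist")
s=env.state(); print(s["eef_pos"],s["ft_force"],delta(s,(459.9,143.8,228),103.9,-1))
pickle.dump(c,open("w7.pkl","wb"))
crop(c,220,85,440,245,3,"w7c")
c=eyes.read_camera("side")
crop(c,240,200,340,300,7,"s7")
```

```text
[460.82724745 144.10285294 229.93515511] [ 0.34774088 -0.73627696 -6.67943857] (array([ 1.9, -1. ,  0.1]), array([-0.0024, -0.0001, -0.0011]))
```

View pics/w7c.png

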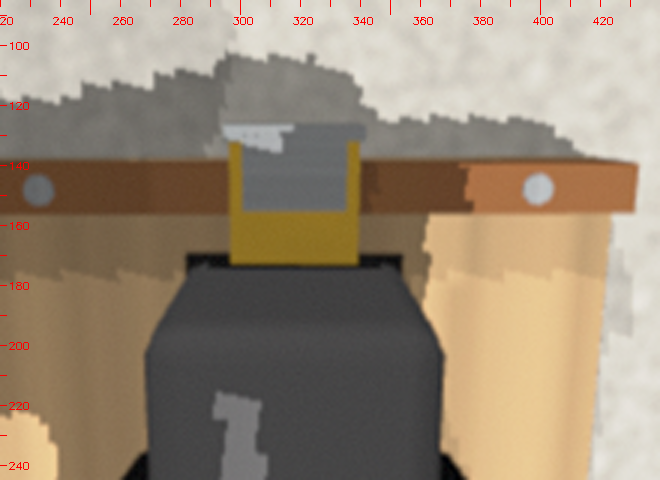

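View pics/s7.png

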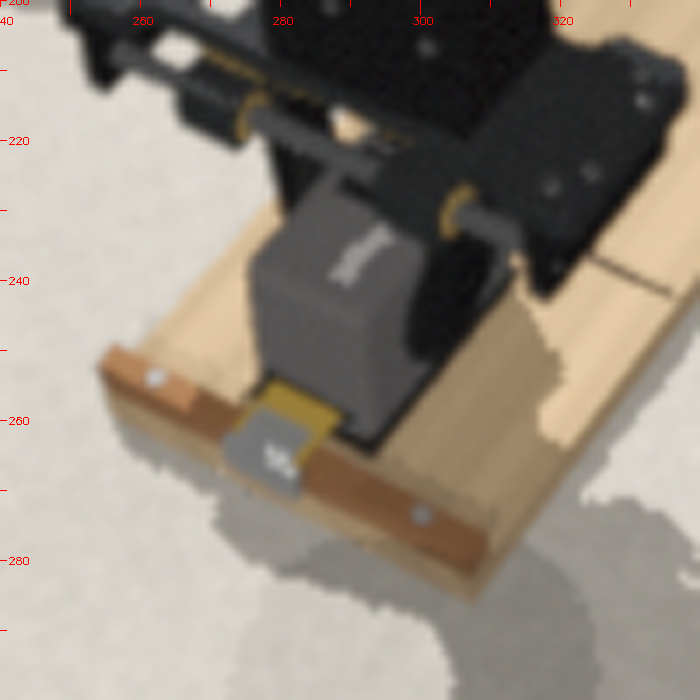

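The hook is now over the outside of the batten in both views. I'll lower slightly and start drawing back.

Call:
jog_arm:
  deltas: [2,0,0,0,0,0,0.3,0,0,8,0,0,0,0.3,0,0,10,0,0,0,0.3,0,0,10,0,0,0,0.3,0,0,10,0,0,0,0.3,0,0,10,0,0,0,0.3,0,0,0,0,0,0,0.3]

```text
t: 7.78
eef_pos: [473.1, 93.7, 228.5]
tcp_rot: [1.628, 1.569, 0.297]
ft_force: [-0.4, 1.6, -8.0]
opening: 0.483
```

Run:
```python
from h import *
from cell import env,eyes
c=eyes.read_camera("wrist")
s=env.state(); print(s["eef_pos"],s["ft_force"])
a=np.radians(103.9);e=np.array([np.cos(a),np.sin(a)])
print("moved",(np.array([460.8,144.1])-s["eef_pos"][:2])@e, delta(s,(*np.array([459.9,143.8])-100*e,228),103.9,-1))
pickle.dump(c,open("w8.pkl","wb"))
crop(c,200,25,440,245,3,"w8c")
c=eyes.read_camera("side")
crop(c,240,200,340,300,7,"s8")
```

```text
[473.04167512  94.04283427 228.53068365] [-1.08598242  1.44616997 -8.61204151]
moved 51.53210944447918 (array([ 0.5, -0.7, 48.5]), array([-0.0028, -0.0001, -0.0021]))
```

View pics/w8c.png

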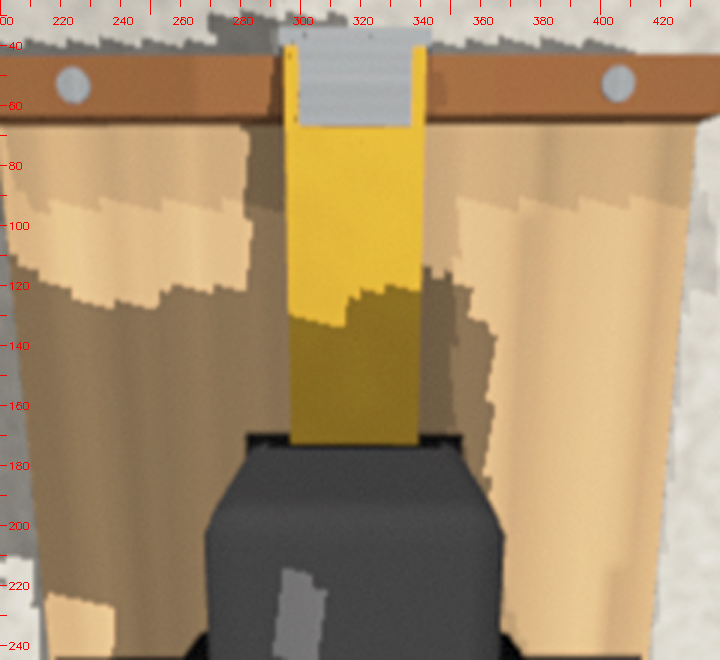

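View pics/s8.png

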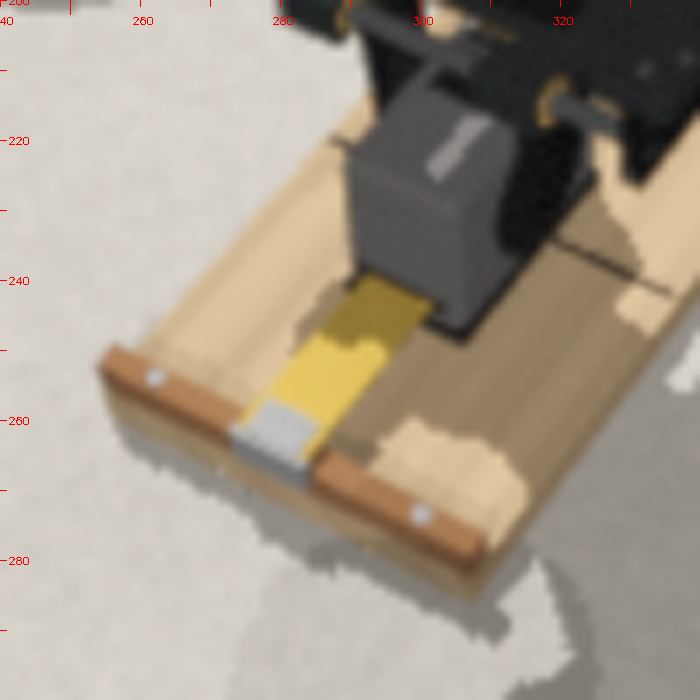

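The hook holds against the batten, and about 45 mm of blade is out. I'll keep drawing back.

Call:
jog_arm:
  deltas: [0.3,0,10,0,0,0,0.3,0.2,0,10,0,0,0,0.3,0,0,10,0,0,0,0.3,0,0,10,0,0,0,0.3,0,0,0,0,0,0,0.3]

```text
t: 8.5
eef_pos: [483.1, 53.2, 228.1]
tcp_rot: [1.668, 1.568, 0.338]
ft_force: [-1.4, 1.9, -7.0]
opening: 0.483
```

Run:
```python
from h import *
from cell import env,eyes
c=eyes.read_camera("wrist")
s=env.state(); print(s["eef_pos"],s["ft_force"])
a=np.radians(103.9);e=np.array([np.cos(a),np.sin(a)])
print("moved",(np.array([460.8,144.1])-s["eef_pos"][:2])@e, delta(s,(*np.array([459.9,143.8])-100*e,228),103.9,-1))
pickle.dump(c,open("w9.pkl","wb"))
crop(c,200,0,440,245,3,"w9c")
c=eyes.read_camera("side");pickle.dump(c,open("s9.pkl","wb"))
crop(c,240,200,340,300,7,"s9")
```

```text
[483.00922348  53.52445547 228.13742129] [-1.41914572  2.06641732 -7.03224386]
moved 93.25845218526355 (array([ 0.1, -0.7,  6.8]), array([-0.0017, -0.0003, -0.0024]))
```

View pics/w9c.png

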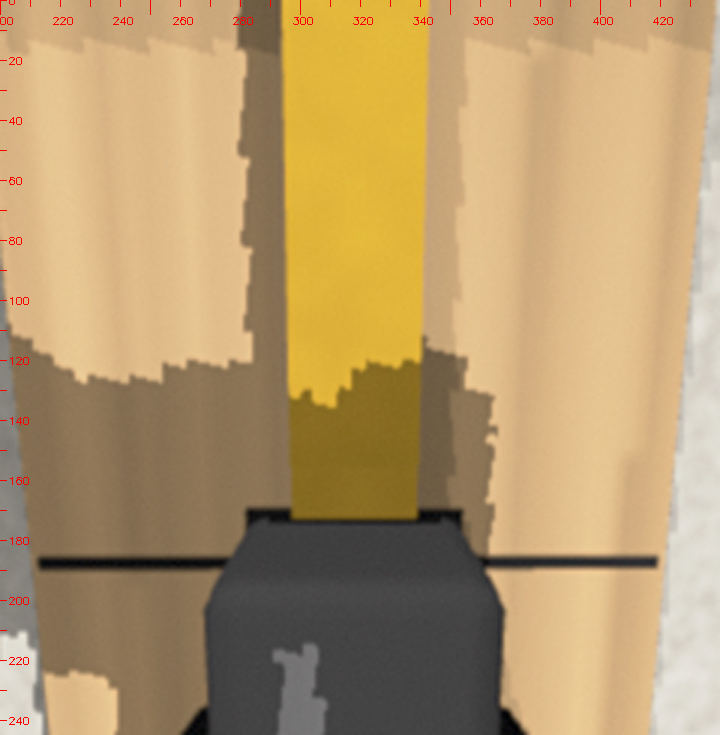

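View pics/s9.png

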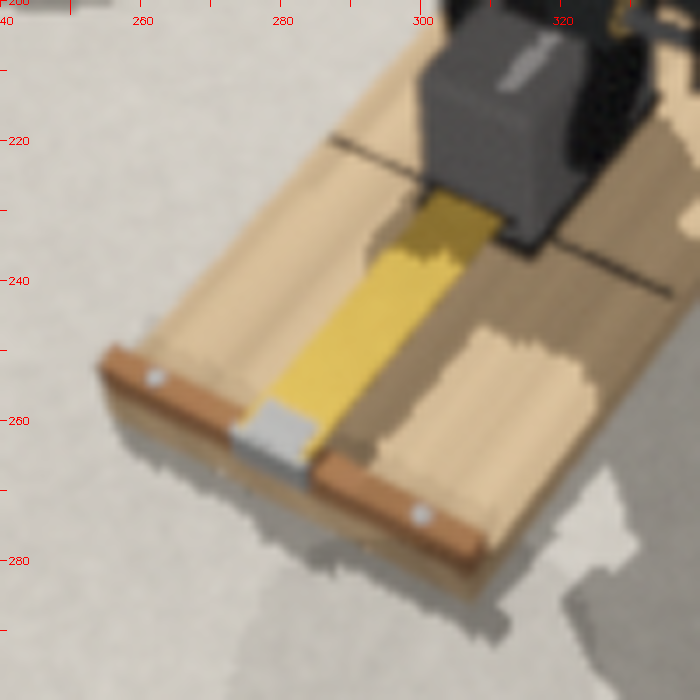

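Run:
```python
from h import *
from cell import env
s=env.state();r=tool(s);tcp=np.array([483.01,53.52,228.14])
c=pickle.load(open("w9.pkl","rb"))
P=lambda x,y,z: px2w(c,200+x/3-.33,y/3-.33,z)
a=np.radians(103.9);e=np.array([np.cos(a),np.sin(a),0])
L=[P(120,563,15),P(570,561,15)];print("line",L,np.degrees(np.arctan2(*(L[1]-L[0])[1::-1])))
for z in(16,18,20):
  F=[P(247,510,z),P(460,510,z)];m=(F[0]+F[1])/2
  print(z,"w",np.linalg.norm(F[0]-F[1]),"front-line",(m-(L[0]+L[1])/2)@e,"rel tool",r.inv().apply(m-tcp))
print("mouth tool -45 -> ", ((tcp+r.apply([171,0,-45.]))-(L[0]+L[1])/2)@e)
s9=pickle.load(open("s9.pkl","rb"))
Q=lambda x,y,z: px2w(s9,240+x/7-.43,200+y/7-.43,z)
lm=[Q(390,163,15),Q(610,265,15)]
for z in(16,18,20):
  f=[Q(530,258,z),Q(413,198,z)]
  n=np.cross([0,0,1],(lm[0]-lm[1]));n/=np.linalg.norm(n)
  print("side",z,[float((x-lm[0])@n) for x in f],f[0],f[1])
```

```text
line [array([426.3981155 ,  72.24563023,  15.        ]), array([521.75237602,  96.15258661,  15.        ])] 14.074914057012277
16 w 45.562390732542845 front-line 11.612548104461613 rel tool [ 2.12152435e+02 -1.62574778e-02 -4.34826751e+01]
18 w 45.08503555363322 front-line 11.945348545145292 rel tool [ 2.10152524e+02 -1.42986723e-02 -4.38160156e+01]
20 w 44.60768037472364 front-line 12.278148985828942 rel tool [ 2.08152614e+02 -1.23398669e-02 -4.41493562e+01]
mouth tool -45 ->  13.118796243892087
side 16 [11.670272081778647, 9.74790709495447] [452.80316218  92.18960828  16.        ] [499.33892882 101.64154391  16.        ]
side 18 [13.065978960984094, 11.14854831214869] [451.56901258  93.32364185  18.        ] [497.98533093 102.7513162   18.        ]
side 20 [14.461685840189583, 12.549189529342884] [450.33486297  94.45767542  20.        ] [496.63173304 103.86108849  20.        ]
```

Call:
jog_arm:
  deltas: [0,0,6,0,0,0,0.3,0,0,5,0,0,0,0.3,0,0,0,0,0,0,0.3]

```text
t: 8.98
eef_pos: [485.7, 42.9, 228.1]
tcp_rot: [1.68, 1.568, 0.351]
ft_force: [0.4, 1.2, -7.4]
opening: 0.481
```

```bash
cat > m.py <<'E'
from h import *
from cell import env,eyes
import sys
t=sys.argv[1]
c=eyes.read_camera("wrist")
s=env.state(); print(s["t"],s["eef_pos"],s["ft_force"])
a=np.radians(103.9);e=np.array([np.cos(a),np.sin(a)])
print("moved",(np.array([460.8,144.1])-s["eef_pos"][:2])@e, delta(s,s["eef_pos"],103.9,-1)[1])
pickle.dump(c,open(f"w{t}.pkl","wb"))
crop(c,200,0,440,245,3,f"w{t}c")
c=eyes.read_camera("side");pickle.dump(c,open(f"s{t}.pkl","wb"))
crop(c,240,200,340,300,7,f"s{t}")
E
python3 m.py 10
```

```text
9.025 [485.66298217  42.99973603 228.15173001] [ 0.44779422  2.03457337 -7.44279908]
moved 104.11247806124804 [-0.0007 -0.0003 -0.0026]
```

View pics/w10c.png

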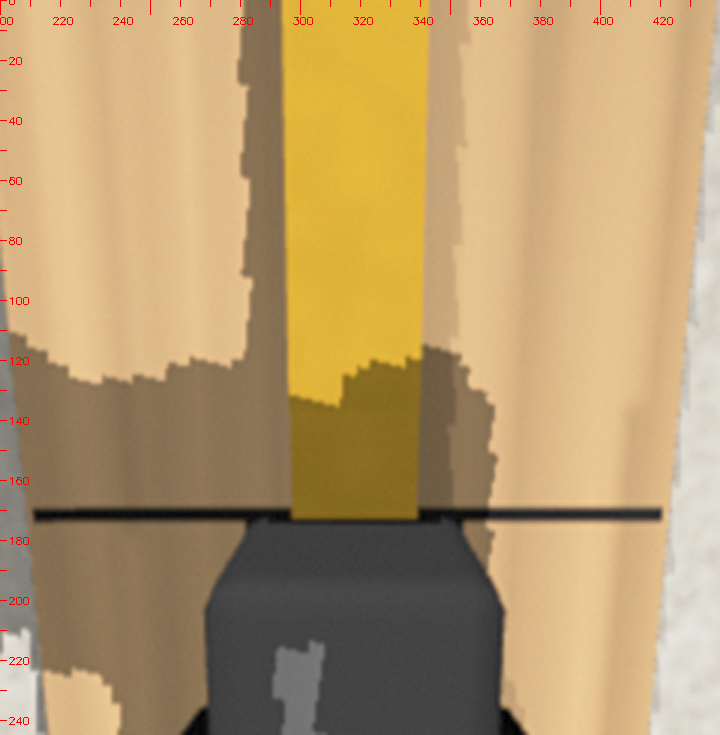

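View pics/s10.png

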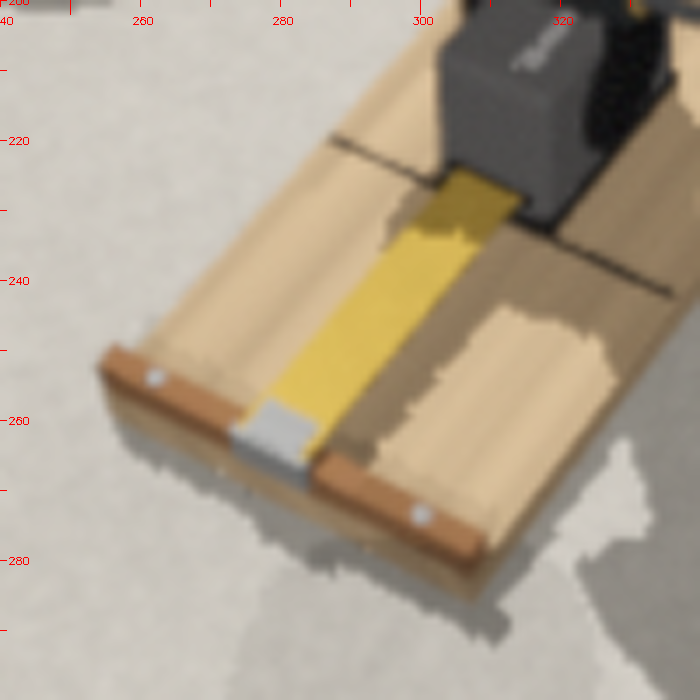

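The sole's front edge is level with the line in both views. I'll lower it onto the panel.

Call:
jog_arm:
  deltas: [0.7,0,0.6,0,0,0,0.3,0.7,0,0,0,0,0,0.3,0,0,0,0,0,0,0.3]

```text
t: 9.45
eef_pos: [485.7, 42.7, 226.9]
tcp_rot: [1.65, 1.568, 0.322]
ft_force: [-0.7, 0.4, -5.2]
opening: 0.48
```

Call:
jog_arm:
  deltas: [0.8,0,0.3,0,0,0,0.3,0.5,0,0,0,0,0,0.3,0,0,0,0,0,0,0.3]

```text
t: 9.82
eef_pos: [485.6, 42.7, 227.0]
tcp_rot: [1.61, 1.567, 0.281]
ft_force: [-0.5, 1.4, -7.5]
opening: 0.484
```

```bash
python3 m.py 11
```

```text
9.875 [485.60562852  42.73603335 226.93498236] [-1.82169699  1.22042818  0.57374392]
moved 104.35468064637492 [-0.     -0.0002 -0.0035]
```

View pics/w11c.png

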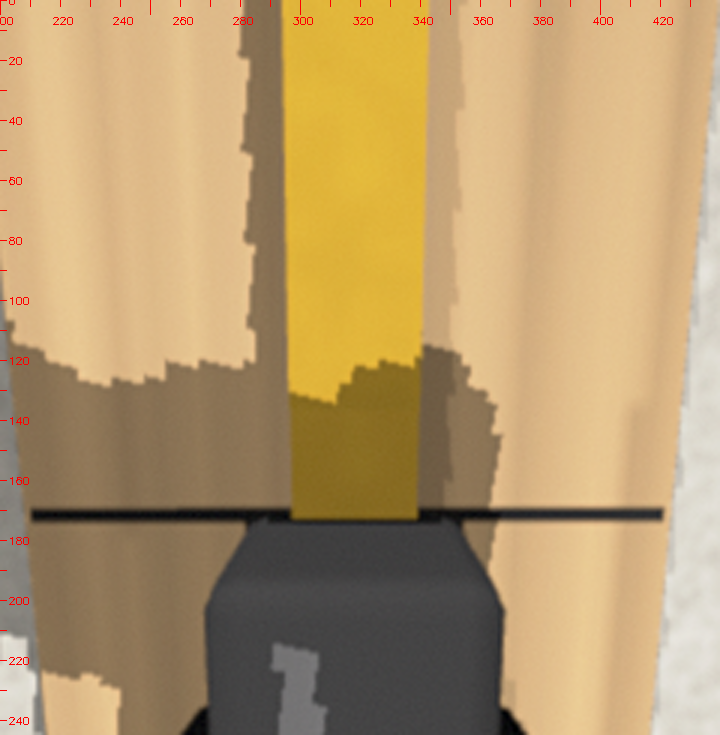

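Call:
jog_arm:
  deltas: [0,0,0,0,0,0,1,0,0,0,0,0,0,1,0,0,0,0,0,0,1,0,0,0,0,0,0,1,0,0,0,0,0,0,1,0,0,0,0,0,0,1]

```text
t: 10.68
eef_pos: [486.4, 42.5, 227.3]
tcp_rot: [1.442, 1.564, 0.114]
ft_force: [-0.6, 0.1, 0.4]
opening: 0.991
```

```bash
python3 m.py 12
```

```text
10.725 [486.45480035  42.44049701 227.33941936] [ 0.32469277  0.00796314 -0.62183717]
moved 104.84555753159107 [-0.0002  0.0008 -0.0063]
```

View pics/w12c.png

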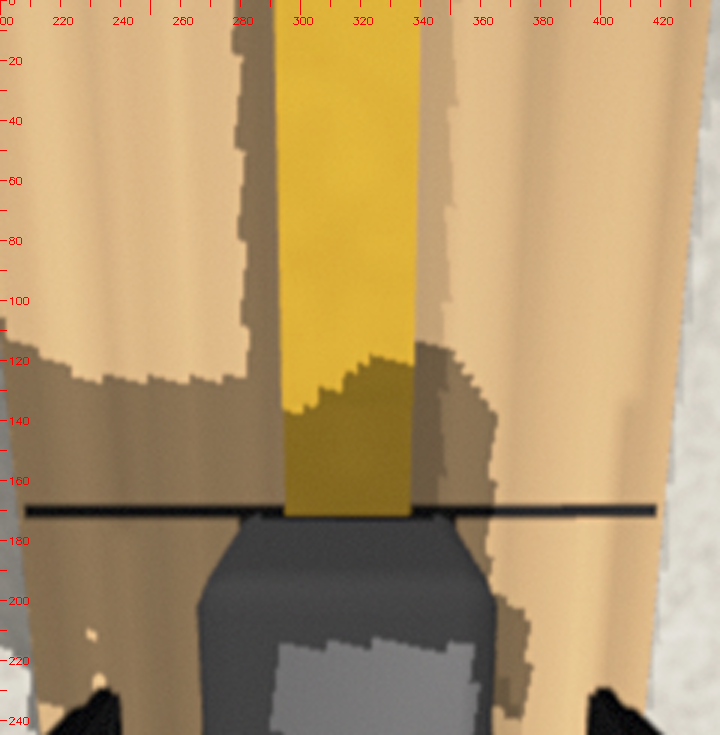

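View pics/s12.png

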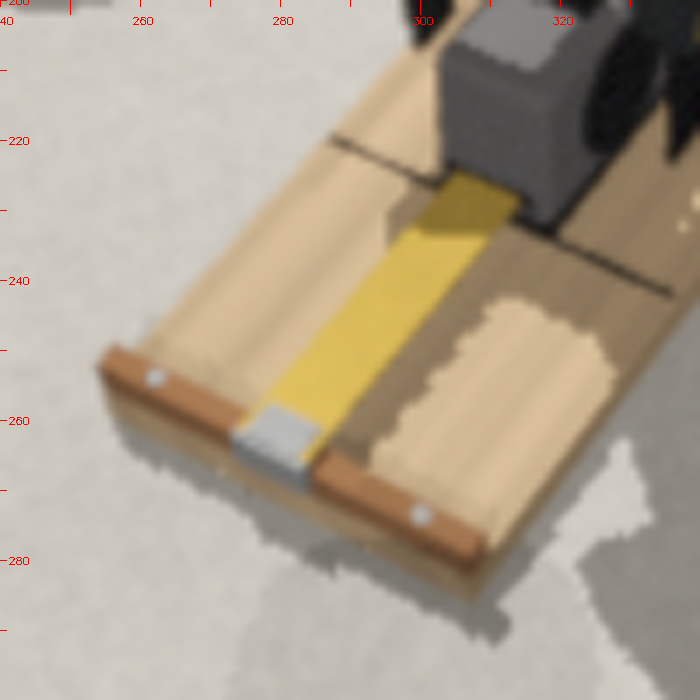

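The case stays put after release, still hooked and level with the line. Next I go straight up and close the fingers above the button.

Call:
jog_arm:
  deltas: [-25,0,0,0,0,-0.006,1,-25,0,0,0,0,0,1,-25,0,0,0,0,0,0,-30,0,2,0,0,0,0,-30,0,4,0,0,0,0,-10,0,0,0,0,0,0,0,0,0,0,0,0,0]

```text
t: 11.65
eef_pos: [487.4, 36.7, 375.6]
tcp_rot: [-1.471, 1.569, -2.8]
ft_force: [0.1, 0.0, -0.5]
opening: 0.528
```

```bash
python3 m.py 13
python3 - <<'E'
from h import *
c=pickle.load(open("w13.pkl","rb"));cv2.imwrite("pics/w13.png",c["image"][:,:,::-1])
crop(c,270,130,370,250,5,"w13d")
E
```

```text
11.7 [487.34320502  36.7120034  375.18384924] [ 0.14693002 -0.51252695 -1.63443385]
moved 110.61972040914502 [-0.0001 -0.0001  0.0028]
```

View pics/w13.png

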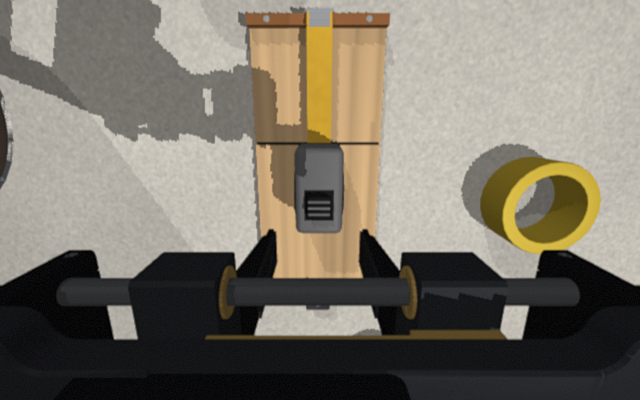

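View pics/w13d.png

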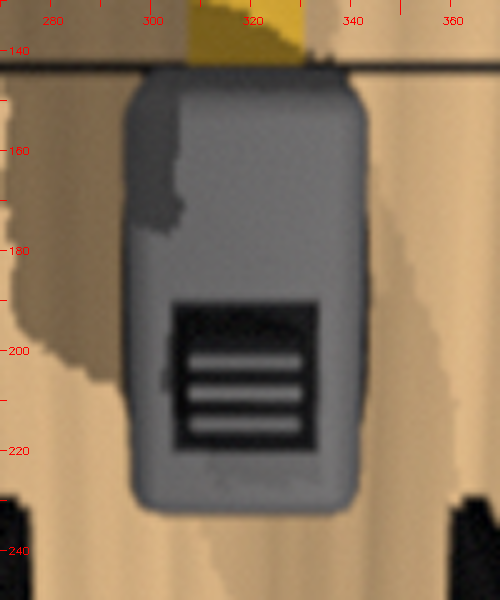

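The tape stands on the line, still hooked. The button ribs are at about (318.5,208.5). Now to compute the shift to the button.

Run:
```python
from h import *
from cell import env
c=pickle.load(open("w13.pkl","rb"));s=env.state();r=tool(s)
P=lambda x,y,z: px2w(c,270+x/5-.4,130+y/5-.4,z)
for n,p in dict(ribs=(245,392),allc=(245,375),back=(245,450),front=(245,300)).items():
  print(n,P(*p,91),r.inv().apply(P(*p,91)-s["eef_pos"]))
print(np.linalg.norm(P(173,450,91)-P(318,450,91)))
b=P(245,512,79);print("case back",r.inv().apply(b-s["eef_pos"]))
print("predicted button: line front", )
print(s["eef_pos"])
```

```text
ribs [488.63640619  33.14132303  91.        ] [283.82441485   1.39365327   3.86188287]
allc [487.85206579  36.29147664  91.        ] [283.82550307   1.38878516   0.61555683]
back [491.35053968  22.24052366  91.        ] [283.82064919   1.41049891  15.09547755]
front [484.45057454  49.95291731  91.        ] [283.83022238   1.36767335 -13.46295999]
26.89442122326702
case back [295.81485567   1.48621737  32.0728259 ]
predicted button: line front
[487.36861612  36.70955368 374.82884863]
```

Call:
jog_arm:
  deltas: [20,1.4,3,0,0,0.003,0,20,0,0,0,0,0,0,20,0,0,0,0,0,0,16,0,0,0,0,0,0,5,0,0,0,0,0,0,0,0,0,0,0,0,0]

```text
t: 12.5
eef_pos: [488.5, 34.5, 285.8]
tcp_rot: [-1.895, 1.561, 3.06]
ft_force: [0.7, -0.7, -0.1]
opening: 0.004
```

Run:
```python
from h import *
from cell import env,eyes
c=eyes.read_camera("wrist");cv2.imwrite("pics/w14.png",c["image"][:,:,::-1])
s=env.state();print(s["t"],s["eef_pos"],s["opening"],delta(s,(488.4,33.9,290),103.9,-1))
c=eyes.read_camera("side");crop(c,260,120,380,260,4,"s14")
```

```text
12.55 [488.50984119  34.52849002 286.08162837] 0.004828293929189714 (array([-3.9, -0.3,  0.6]), array([ 0.0003, -0.003 ,  0.009 ]))
```

View pics/w14.png

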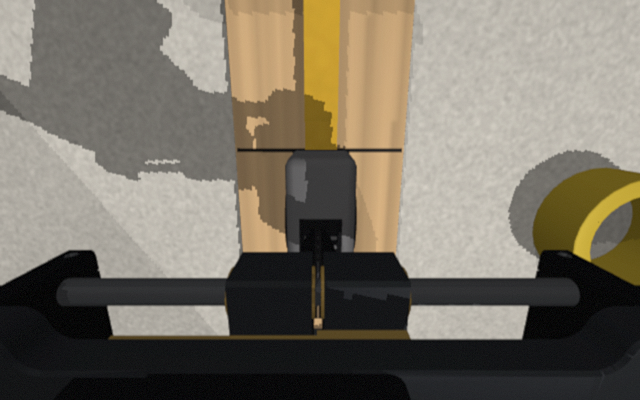

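View pics/s14.png

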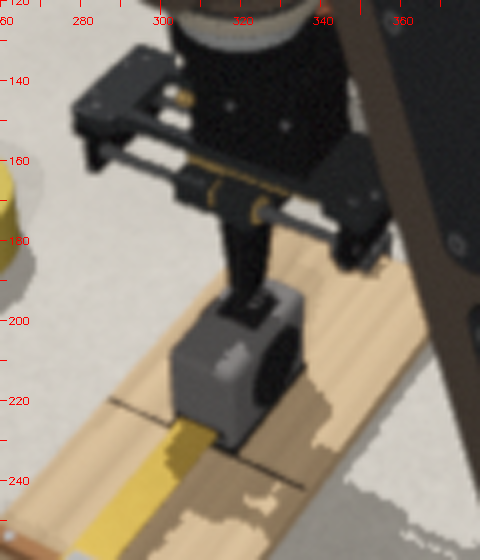

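The closed fingertips are right above the button in both views. I'll press in small steps.

Call:
jog_arm:
  deltas: [2.5,0,0.5,0,-0.003,0.009,0,2.5,0,0,0,0,0,0,2.5,0,0,0,0,0,0]

```text
t: 12.98
eef_pos: [488.8, 34.0, 279.8]
tcp_rot: [1.267, 1.567, -0.061]
ft_force: [-1.9, 0.3, 3.9]
opening: 0.003
```

Call:
jog_arm:
  deltas: [2.5,0,0,0,0,0,0,2.5,0,0,0,0,0,0]

```text
t: 13.22
eef_pos: [488.8, 34.0, 275.1]
tcp_rot: [1.26, 1.566, -0.068]
ft_force: [-3.3, -2.0, 34.2]
opening: 0.005
```

Call:
jog_arm:
  deltas: [0,0,0,0,0,0,0]

```text
t: 13.35
eef_pos: [488.7, 34.0, 275.3]
tcp_rot: [1.253, 1.566, -0.075]
ft_force: [-2.3, 0.2, 6.2]
opening: 0.001
```

```bash
python3 m.py 15
```

```text
13.4 [488.70751096  34.00913393 275.34332813] [-2.93745721  0.04634218  8.96978059]
moved 113.57118489735552 [ 0.0005  0.0015 -0.0047]
```

View pics/s15.png

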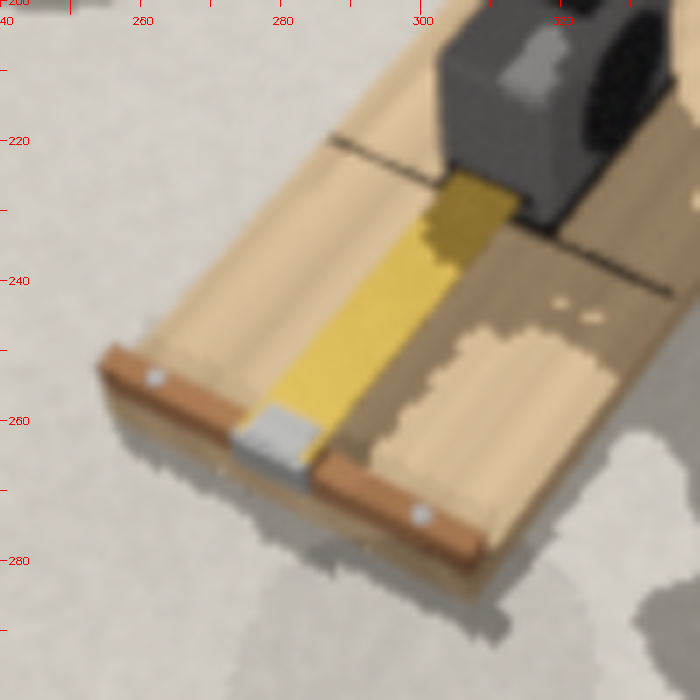

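The force peaked at 34 N, against 5–8 N for the button's travel, so the button looks bottomed out. I'll retract straight up and look.

Call:
jog_arm:
  deltas: [-8,0,0,0,0,0,0,-20,0,0,0,0,0,0,-35,0,0,0,0,0,0,-40,0,0,0,0,0,0,0,0,0,0,0,0,0]

```text
t: 14.08
eef_pos: [488.4, 34.0, 381.8]
tcp_rot: [1.261, 1.566, -0.067]
ft_force: [-0.0, 0.1, -0.6]
opening: 0.005
```

```bash
python3 m.py 16
python3 - <<'E'
from h import *
c=pickle.load(open("w16.pkl","rb"))
crop(c,260,0,380,250,3,"w16d")
c=pickle.load(open("s16.pkl","rb"))
crop(c,295,180,345,240,11,"s16d")
E
```

```text
14.125 [488.17756717  34.0131038  380.37657477] [ 0.78422976 -0.18790679 -0.00462016]
moved 113.44002392015659 [ 0.0004  0.0006 -0.0018]
```

View pics/w16d.png

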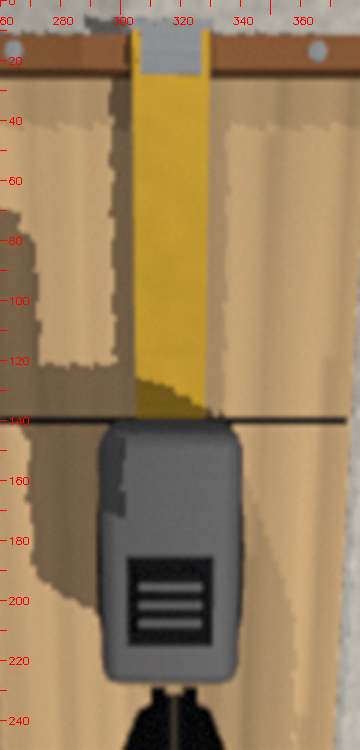

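View pics/s16d.png

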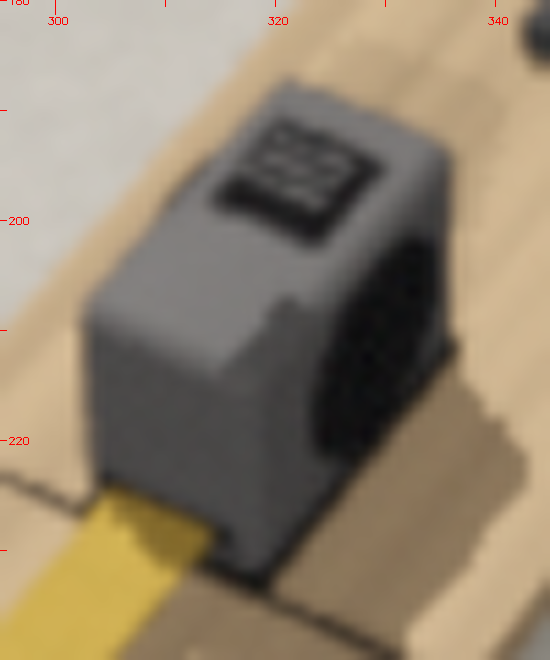

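```bash
python3 - <<'E'
from h import *
w=pickle.load(open("w16.pkl","rb"));sd=pickle.load(open("s16.pkl","rb"))
def ray(c,u,v):
    p=px2w(c,u,v,0);o=c["world_from_camera"][:3,3];return o,(p-o)/np.linalg.norm(p-o)
def tri(a,b):
    o1,x=ray(w,*a);o2,y=ray(sd,*b);t=np.linalg.lstsq(np.c_[x,-y],o2-o1,rcond=None)[0];p,q=o1+x*t[0],o2+y*t[1];return (p+q)/2,np.linalg.norm(p-q)
print("ribs",tri((260+170/3-.33,605/3-.33),(295+300/11-.45,180+165/11-.45)))
# front edge frame corners (z of frame)
print("frame FL", tri((260+128/3-.33,557/3-.33),(295+215/11-.45,180+195/11-.45)))
print("frame FR", tri((260+212/3-.33,557/3-.33),(295+318/11-.45,180+245/11-.45)))
# case on line
P=lambda x,y,z: px2w(w,260+x/3-.33,y/3-.33,z)
a=np.radians(103.9);e=np.array([np.cos(a),np.sin(a),0])
L=P(50,420,15);F=P(130,420,17);print("blade exit vs line",(P(170,418,30.5)-L)@e)
H=P(170,30,31);E=P(100,38,27);print("hook-edge",(H-E)@e)
E
python3 m.py 17
```

```text
ribs (array([488.96957309,  33.34542752,  85.0069321 ]), np.float64(0.946754789168906))
frame FL (array([476.78014731,  57.62891963, 105.63616206]), np.float64(18.279709746789084))
frame FR (array([494.26621101,  37.76896823,  58.17151307]), np.float64(20.071119218457383))
blade exit vs line 1.812008885605076
hook-edge 1.126555889830489
14.225 [488.08729686  34.00249328 378.68824181] [-0.60162925  0.21041404  0.08836986]
moved 113.42863826005501 [ 0.0003 -0.0004  0.0014]
```

View pics/s17.png

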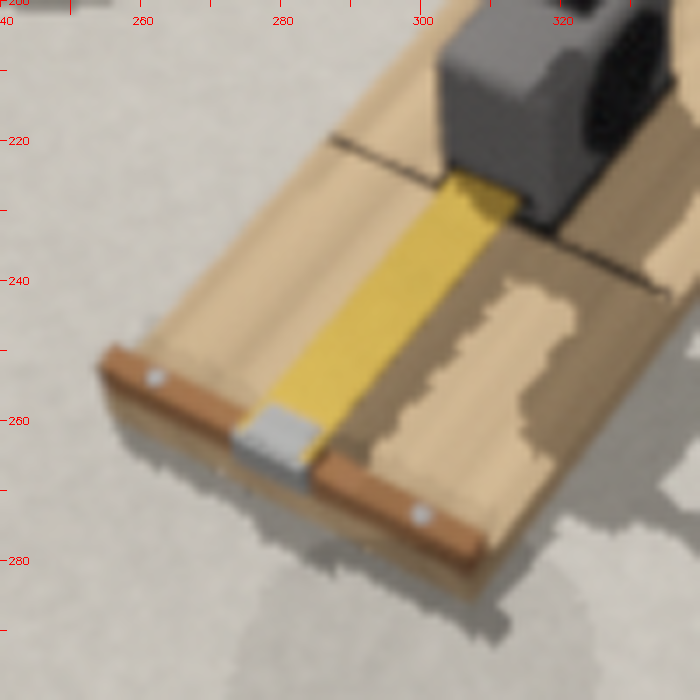

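The ribs triangulate to z = 85.0 mm, which is 6 mm below the up position. Hook, line and upright stance all check out, and the arm is clear. Handing in.

Run:
```python
from cell import env
print(env.job_done()); print(env.state()["t"])
```

```text
the job is handed in; nothing more can be done
None
the job is handed in; nothing more can be done
```

I measured the line at about 124 mm from the lid's battened end. The tape measure is left standing upright on the lid, still hooked over the batten and locked. I handed the job in just after 14 s; no verdict is reported.

Last checks, after the fingers had lifted about 100 mm clear:
- **Hook:** its inner face is about 1 mm beyond the batten's outer face, in both the wrist and side views.
- **Front face:** it is within about 2 mm of the line and did not move when I let go or pressed the button.
- **Lock button:** its top sits at 85.0 mm, which is 6 mm below its up position, so it is fully down. The force peaked at 34 N as it bottomed out.
- **Pots and packing tape roll:** the gripper never went near them. I took no final picture to measure their positions.

One check failed: a cross-check on the corners of the button's frame disagreed by 18–20 mm. I had probably matched left and right corners the wrong way round between the two cameras, so I did not use it. The button-top measurement itself agreed to 1 mm between the same two views.

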